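# Stand up the fallen gas canister and loosen its left-hand cap

## Robot

A 6-joint arm with a two-finger parallel gripper is mounted at the origin on a cart in front of the work surface, level with it; the furniture and walls round the work are solid. World frame = base frame: x ahead of the robot, y to its left, z up, the work surface at z = 0. Lengths are in mm, angles in rad, forces in N, time in s.
With the tool pointing down it reaches from about 300 to 775 mm from the base axis. Payload 14.6 kg.
Tool frame: the origin (TCP) lies between the finger pads; the fingertips stand 8 mm ahead of it and the grasp point (between the pads) lies 11 mm behind it; z points along the fingers, y is the direction in which the jaws open and shut (so a half turn about z gives the same grasp; the last joint's range is limited). The gripper opens to 94 mm and grips with 3 to 60 N. Pads are 16 mm wide; open, the fingers measure 119 mm over their backs; the gripper's body (75 mm by 177 mm) begins 78 mm behind the grasp point.
Start: joints at [-1.216, 0.3, 1.521, -0, 1.321, -0.067], TCP at [225.164, -501.787, 213.446] pointing down, gripper open.
Joint ranges: [-3.03, 3.03], [-0.79, 2.21], [0.23, 2.52], [-1.04, 4.18], [0, 3.07], [-2.55, 2.55]. Speed limits (rad/s): [2.22, 2.22, 2.57, 3.14, 3.14, 3.14].

## Interface

Orientations are given as [roll, pitch, yaw] about the fixed x, y, z axes, in that order (R = Rz(yaw) Ry(pitch) Rx(roll)).
In Python, from cell import manip, cams, models gives the robot as it stands. The module is installed in compiled form; this text tells all that it offers.
- The arm moves only by the shell command python3 -m pendant 'ROWS' [OPENING] [FORCE]. ROWS is JSON, a list that holds one entry, the list of rows, each a list of 4 numbers: the shift along the tool's x, y, z in cm, then the turn about the tool's z in rad. In form: [[[x, y, z, roll], ...]]. A call has 1 to 5 rows; each row is the pose to reach, as a shift and turn from the pose commanded when the call began, along the tool's axes at that moment; what a row does not reach only later rows make up. A row lasts 1/10 s, in which the tool goes at most 50 mm and 8.59 degrees, less where a joint would pass 70% of its speed; a pose out of reach is approached as far as the arm can. A call with a gripper value outside its range is refused whole. OPENING is the opening, from -1 (shut) to 1 (fully open), so that 0 is half open, set as the call begins (- or left out, the last holds). The fingers move at their own pace and stop on an object; FORCE is the grip in N (left out, the last holds). Time passes only in rows, so rows that repeat a pose let the fingers close. It gives the time, the measured TCP pose, the force and the opening at its end, in the units of the state.
- manip.read_state(): the state, without advancing time (a new reading comes with each control period).
- cams.camera(name): name is "scene" or "side" or "wrist"; returns a dict with "frame" (384x512x3 uint8, red, green, blue), "K" (3x3 intrinsics, pixels), "pose" (4x4, takes a point from camera to world coordinates). Camera axes: x right, y down, z forward; pixel columns grow to the right and rows downward; lengths in mm; the calibration is good to about 2 mm. The wrist camera is an equidistant fisheye: a pixel r from the principal point sees the ray r / f radians off the axis. A picture is of the moment at which its call begins. There is no depth.
- manip.sign_off(): hands the job in, once; it reports no verdict.
Trained networks look in the newest picture that a camera, given by its name, has taken for a name from the list of things; names that differ only in an ending like _2 or _b are one class to them, and where a whole thing is asked for, a point or a joint stands for the part that bears it (a point fixed in the world has none). Each returns a list of dicts, best first, with "score" (0 to 1); they miss things now and then, are a little off and sometimes report something else, mostly with a low value. They report only what shows in the picture. A call takes as long as a camera call. They do not tell look-alikes from the thing itself.
- models.regions_of(camera, name): "pixels" (384x512 bool, what is visible of it) and "point" ([column, row] in pixels, amid what is visible of it).
The state is a dict: "clock": time; "joints": joint angles; "qd": joint speeds; "effort": joint torques, N m; "eef_pos": TCP position; "eef_rot": TCP orientation; "wrist_force": force on the tool from outside, world axes, zero at the start; "moment": the same for the moment, N m; "finger_gap": finger opening in mm.
Only numpy, scipy, OpenCV 4.12 (cv2) and the standard library are available. Lean on these libraries where they do the work, as an engineer would, in place of code of your own. Each camera call takes 0.05 s, during which the arm holds its last target.

## Task

The small fuel-gas canister has fallen over. Stand it upright with its whole foot on the round cork mat, setting it down in the grip rather than dropping it, and let go; then loosen its cap by a quarter turn, leaving the canister standing on the mat. Like all fuel-gas fittings the cap has a left-hand thread, so it loosens clockwise seen from above. Do not shift the other things on the bench.

Things in the scene. Friction and masses are not known exactly. Their poses are not given: they have to be found in the camera images.
- canister: bare metal gas canister, black rubber foot, grey ribbed cap; loose, about 0.4 kg, 152 mm tall, starts lying. Origin: centre of the foot's underside; own z axis runs from foot to cap. Foot eight-sided, 52 mm across flats, 18 mm high; body 50 mm in diameter from 18 to 100 mm up, then a shoulder to a 26 mm neck at 116 mm. Balance point about 36 mm up: held lightly (8 N) at 90 mm it hangs foot down
- waist (a point): point on the canister's axis, 90 mm above the underside of the foot, a good place to hold the 50 mm body; z axis as the canister's
- cap_top (a point): centre of the cap's top face, 152.5 mm above the foot's underside. The cap is a round ribbed cylinder, 36 mm across its ribs (33 mm where fingers close on it); its side runs from 122.5 to 152.5 mm above the foot's underside; a thin white line across its top turns with it
- cap (a joint): turn of the cap on the canister in rad: 0 is fully tight (a stop); grows as the cap turns clockwise seen from above the standing canister (loosening, left-hand thread), up to 3.5, with a light drag of about 0.02 N m; starts at 0 to 0.15. Counter-clockwise only tightens it and spins the canister
- cork_mat: round cork mat fixed to the bench, 120 mm in diameter, 5 mm thick; origin: centre of its underside (its top is 5 mm higher). To its right, beyond y = -0.52 m and from x = 0.40 to 0.71 m, a fixed laboratory balance stands 345 mm tall: keep clear of it
- white_jar: white screw-top jar, 67 mm in diameter, 66 mm tall, standing loose; bystander; origin: centre of its underside
- glue_stick: standing glue stick, 26 mm in diameter, 84 mm tall, loose; bystander; origin: centre of its underside
- slide_box: closed flat box for slides, 68 x 90 x 36 mm, loose; bystander; origin: centre of its underside
- pin_tin: low round tin, 67 mm in diameter, 25 mm tall, loose; bystander; origin: centre of its underside
- gooseneck_lamp: fixed obstacle: thin black desk lamp. Foot 195 mm farther (+x) than the origin; its bare neck arches towards the robot, always within y of -110 to +110 mm of the origin, 200 mm high at 60 to 190 mm nearer than the origin, then bends down to a small head 40 to 80 mm over the bench, 210 to 250 mm nearer than the origin and level with it in y. Go over or round it
Mind the look-alikes: they are no part of the job. There is more than one size of the cork_mat; the one meant has the size given above. Of the things shaped like the canister, the metal one is meant.

How it is judged (in metres and radians):
On the way, in this order (a step that is already met when the one before it is completed fails the run):
1. the canister stands upright on the cork mat while the gripper still has hold of it (set down, not dropped) (horizontal distance between canister and cork_mat below 0.036 m and height (world z) of canister below 0.012 m and angle between canister's own z axis and vertical below 0.2 rad and contact force between the fingers and canister above 0.3 N and value of joint cap below 0.8 rad), for 0.1 s.
2. the canister stands by itself on the mat, let go (horizontal distance between canister and cork_mat below 0.036 m and height (world z) of canister below 0.008 m and angle between canister's own z axis and vertical below 0.08 rad and contact force between the fingers and canister below 0.1 N), for 0.2 s.
3. the cap is turned clockwise to 1.25 rad or more while the canister stands on the mat (value of joint cap above 1.25 rad and horizontal distance between canister and cork_mat below 0.036 m and height (world z) of canister below 0.012 m and angle between canister's own z axis and vertical below 0.2 rad), for 0.1 s.
At the end, for the whole second after the job is handed in: the canister stands upright (within 0.08 rad), cap up, at rest with its foot's centre within 36 mm of the centre of the cork mat and its underside on the mat, and the cap stands at 1.25 rad or more from tight (horizontal distance between canister and cork_mat below 0.036 m and height (world z) of canister between 0.002 and 0.008 m and angle between canister's own z axis and vertical below 0.08 rad and height (world z) of cap_top above 0.14 m and linear speed of canister below 0.02 m/s and value of joint cap above 1.25 rad); the robot touches nothing.
It fails at once if the white jar is shifted by more than 20 mm (distance of white_jar from where it was at the start of the episode above 0.02 m).
It fails at once if the glue stick is shifted by more than 20 mm (distance of glue_stick from where it was at the start of the episode above 0.02 m).
It fails at once if the slide box is shifted by more than 20 mm (distance of slide_box from where it was at the start of the episode above 0.02 m).
It fails at once if the pin tin is shifted by more than 20 mm (distance of pin_tin from where it was at the start of the episode above 0.02 m).
It also fails if it takes over 72 s, if anything falls off the work surface, if the arm or the gripper's body presses on something with over 40 N, if the wrist force passes 120 N, or if a joint passes its speed limit or range.

## Working session

There is one attempt and no reset: what is moved stays moved. The work goes in short steps, Python scripts to look and compute and a shell command to move; the robot and the scene stay as the last step left them, time stands still between calls to the robot, and variables do not carry over. Pictures are saved under pics/ and viewed, and the job is handed in when it is done.

```bash
mkdir -p pics; ls; cat > h.py <<'E'
import numpy as np, cv2
from cell import manip, cams, models
def snap(n,f):
    c=cams.camera(n); cv2.imwrite(f'pics/{f}.png',cv2.cvtColor(c['frame'],cv2.COLOR_RGB2BGR)); return c
def ray(c,uv):
    K=c['K'];P=c['pose']
    d=np.array([(uv[0]-K[0,2])/K[0,0],(uv[1]-K[1,2])/K[1,1],1.])
    return P[:3,3],P[:3,:3]@(d/np.linalg.norm(d))
def onz(c,uv,z):
    o,d=ray(c,uv); return o+d*(z-o[2])/d[2]
def proj(c,p):
    P=c['pose'];q=P[:3,:3].T@(np.array(p,float)-P[:3,3]);K=c['K'];return (K[:2,:2]@(q[:2]/q[2])+K[:2,2])
E
python3 - <<'E'
from h import *
print(manip.read_state())
for n in ['scene','side','wrist']:
    c=snap(n,n+'0'); print(n,c['K'].round(1).tolist(),c['pose'].round(3).tolist())
    if n=='wrist':continue
    for t in ['canister','cap_top','cork_mat','white_jar','glue_stick','slide_box','pin_tin','gooseneck_lamp']:
        for r in models.regions_of(n,t):
            print(t,round(r['score'],2),np.round(r['point']),r['pixels'].sum(),onz(c,r['point'],5).round())
E
```

```text
pics
{'clock': 0.0, 'joints': array([-1.21560392e+00,  3.00475175e-01,  1.52157098e+00, -2.32086535e-05,
        1.32068904e+00, -6.66032815e-02]), 'qd': array([ 0.0003668 , -0.00050088,  0.00070481, -0.0005083 ,  0.0001093 ,
        0.00060584]), 'effort': array([-1.38529034e-03, -5.31809950e+01, -3.52738059e+01,  7.07951188e-02,
        2.44329509e-02, -9.33940737e-05]), 'eef_pos': array([ 225.07376199, -501.56737068,  212.88835954]), 'eef_rot': array([-3.14045115e+00, -5.36108376e-05,  4.21801418e-01]), 'wrist_force': array([ 0.3211241 , -0.07679446,  0.27630749]), 'moment': array([-0.0012269 , -0.01377138, -0.03824054]), 'finger_gap': 93.94356662170878}
scene [[363.3, 0.0, 253.4], [0.0, 363.3, 188.5], [0.0, 0.0, 1.0]] [[-0.9, -0.243, 0.362, 199.916], [-0.435, 0.535, -0.724, 787.558], [-0.018, -0.81, -0.587, 632.029], [0.0, 0.0, 0.0, 1.0]]
canister 0.95 [258. 262.] 1419 [452. 268.   5.]
canister 0.62 [323. 225.] 1109 [354.  83.   5.]
cap_top 0.66 [347. 211.] 165 [311.   2.   5.]
cap_top 0.6 [234. 276.] 289 [481. 327.   5.]
cork_mat 0.97 [306. 155.] 523 [ 510. -230.    5.]
white_ja
[... 364 characters left out ...]
8, -655.076], [-0.011, -0.728, -0.686, 747.341], [0.0, 0.0, 0.0, 1.0]]
canister 0.72 [179. 190.] 795 [335. 122.   5.]
canister 0.58 [216. 155.] 556 [432. 291.   5.]
cap_top 0.51 [165. 205.] 164 [304.  60.   5.]
cork_mat 0.85 [231. 299.] 1979 [ 515. -240.    5.]
cork_mat 0.68 [171. 255.] 2488 [ 354. -118.    5.]
cork_mat 0.43 [306. 255.] 880 [ 698. -119.    5.]
white_jar 0.57 [306. 257.] 838 [ 697. -125.    5.]
slide_box 0.95 [310. 154.] 439 [752. 295.   5.]
pin_tin 0.58 [283. 299.] 716 [ 634. -241.    5.]
wrist [[297.3, 0.0, 255.7], [0.0, 297.3, 196.5], [0.0, 0.0, 1.0]] [[0.41, -0.874, -0.259, 301.923], [-0.912, -0.393, -0.117, -466.79], [0.001, 0.284, -0.959, 386.015], [0.0, 0.0, 0.0, 1.0]]
```

View pics/scene0.png

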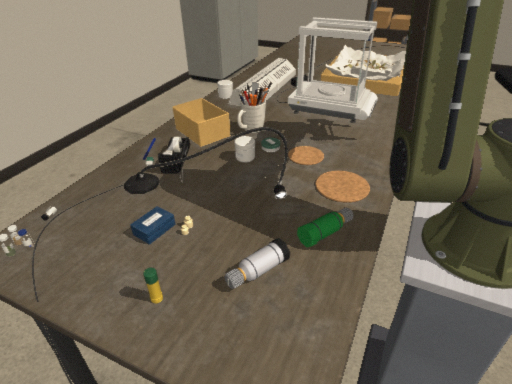

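View pics/side0.png

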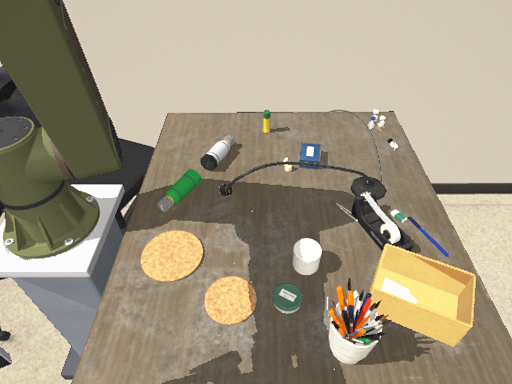

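View pics/wrist0.png

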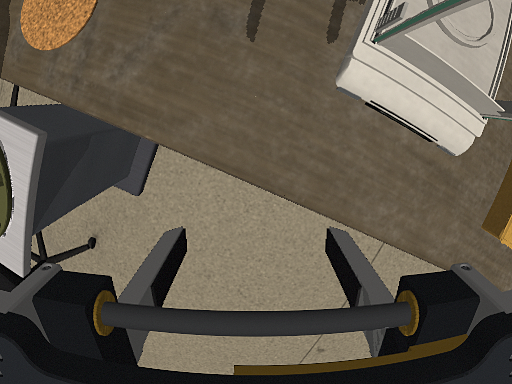

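The metal canister is in the scene view at (258,262), with its cap at about (235,278) and its black foot at about (282,250). The green one is a look-alike. There are two cork mats at scene (343,186) and (306,155), and the lamp head is at (280,192). Next I'll measure sizes and poses.

```bash
cat > m.py <<'E'
from h import *
C={n:cams.camera(n) for n in ['scene','side']}
def region(n,t): return models.regions_of(n,t)
for n in C:
    c=C[n]
    for r in region(n,'cork_mat'):
        cs,_=cv2.findContours(r['pixels'].astype(np.uint8),cv2.RETR_EXTERNAL,cv2.CHAIN_APPROX_NONE)
        k=max(cs,key=cv2.contourArea)[:,0].astype(float)
        p=np.array([onz(c,q,5)[:2] for q in k]).astype(np.float32)
        print(n,'mat',round(r['score'],2),cv2.fitEllipse(p))
    for r in region(n,'canister'):
        ys,xs=np.nonzero(r['pixels'])
        p=np.array([onz(c,q,25)[:2] for q in zip(xs,ys)]).astype(np.float32)
        print(n,'can',round(r['score'],2),cv2.minAreaRect(p),c['frame'][ys,xs].mean(0).round())
    for r in region(n,'cap_top'): print(n,'cap',r['score'],onz(c,r['point'],25).round())
# lamp: triangulate head and foot
def tri(a,b):
    o1,d1=ray(C['scene'],a);o2,d2=ray(C['side'],b)
    A=np.stack([d1,-d2],1);t=np.linalg.lstsq(A,o2-o1,rcond=None)[0]
    return ((o1+t[0]*d1+o2+t[1]*d2)/2).round(),np.linalg.norm(o1+t[0]*d1-o2-t[1]*d2).round(1)
print('head',tri((280,192),(226,189)),'foot',onz(C['scene'],(142,183),0).round(),onz(C['side'],(368,188),0).round())
print('foot end',tri((282,250),(209,161)),'cap end',tri((234,277),(229,144)))
E
python3 m.py
python3 - <<'E'
from h import *
for n,b in [('scene',(200,200,340,310)),('side',(190,120,260,200))]:
    c=cams.camera(n)['frame'][b[1]:b[3],b[0]:b[2]]
    cv2.imwrite(f'pics/crop_{n}.png',cv2.cvtColor(cv2.resize(c,None,fx=5,fy=5,interpolation=2),cv2.COLOR_RGB2BGR))
E
```

```text
scene mat 0.85 ((510.8676452636719, -233.6335906982422), (112.35340881347656, 121.54352569580078), 170.09341430664062)
scene mat 0.76 ((354.1579284667969, -110.98179626464844), (148.864990234375, 157.13124084472656), 3.2345387935638428)
scene mat 0.37 ((718.6032104492188, -190.577392578125), (71.5473861694336, 190.3251953125), 28.61524200439453)
scene can 0.82 ((441.04150390625, 286.22552490234375), (177.1592254638672, 66.30491638183594), 64.24507904052734) [158. 152. 145.]
scene can 0.71 ((343.6344299316406, 100.30841064453125), (182.44557189941406, 66.20210266113281), 61.43729019165039) [37. 84. 43.]
scene cap 0.59 [474. 340.  25.]
scene cap 0.41 [309.  26.  25.]
side mat 0.9 ((356.42083740234375, -115.01448059082031), (152.92086791992188, 154.968994140625), 128.9311065673828)
side mat 0.62 ((513.284423828125, -240.5587158203125), (115.9352035522461, 118.73681640625), 36.179664611816406)
side can 0.72 ((346.3594055175781, 101.93898010253906), (183.48745727539062, 65.3067626953125), 63.08186340332031) [ 60. 127.  73.]
side can 0.69 ((441.8906555175781, 287.760986328125), (188.42373657226562, 64.96537780761719), 65.09386444091797) [141. 139. 137.]
side can 0.28 ((642.4285888671875, -244.75491333007812), (69.98432922363281, 68.68006134033203), 41.808563232421875) [101. 123. 108.]
side cap 0.64 [306.  47.  25.]
side cap 0.6 [486. 354.  25.]
head (array([484.,  67.,  60.]), np.float64(4.8)) foot [912. 122.   0.] [912. 133.   0.]
foot end (array([413., 232.,  28.]), np.float64(10.1)) cap end (array([475., 339.,  17.]), np.float64(0.2))
```

View pics/crop_scene.png

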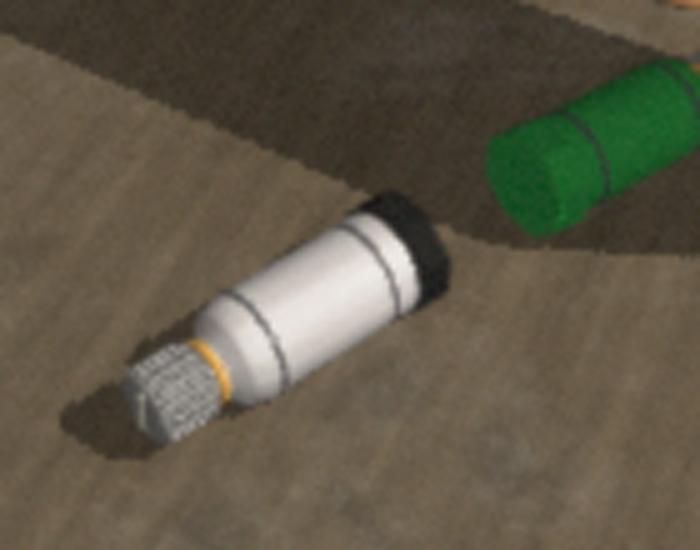

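View pics/crop_side.png

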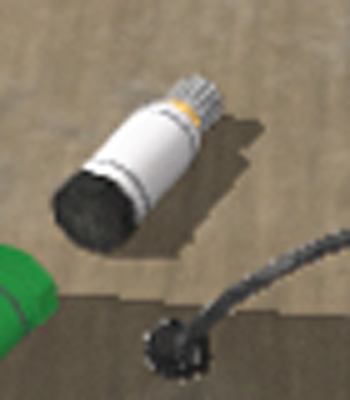

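The 120 mm mat is at about (512,-237). The lamp origin is at about x=717, y≈125 from the foot and y≈67 from the head, so I need a better look at that. I'll fit the canister's silhouette in both views.

```bash
cat > fit.py <<'E'
from h import *
from scipy.optimize import minimize
a=np.linspace(0,2*np.pi,24,endpoint=False)
rings=[(0,26.5),(18,26.5),(18,25),(100,25),(116,13),(122.5,13),(122.5,18),(152.5,18)]
def sil(c,foot,yaw,z=26):
    ax=np.array([np.cos(yaw),np.sin(yaw),0]);n=np.array([-ax[1],ax[0],0]);u=np.array([0,0,1.])
    R=[np.array([proj(c,np.array([*foot,z])+h*ax+r*(np.cos(t)*n+np.sin(t)*u)) for t in a]).astype(np.float32) for h,r in rings]
    m=np.zeros((384*4,512*4),np.uint8)
    for i in range(len(R)-1):
        cv2.fillConvexPoly(m,cv2.convexHull((np.vstack(R[i:i+2])*4+1.5).round().astype(np.int32)),1)
    return m
masks=[]
for n in ['scene','side']:
    c=cams.camera(n); best=max(models.regions_of(n,'canister'),key=lambda r:c['frame'][r['pixels']].mean()*(r['score']>.4))
    masks.append((c,np.kron(best['pixels'],np.ones((4,4),np.uint8))))
def cost(p,sub=masks):
    return -sum((lambda s,m:(s&m).sum()/(s|m).sum())(sil(c,p[:2],p[2]),m) for c,m in sub)
x0=[410,217,np.deg2rad(64)]
for sub in (masks,masks[:1],masks[1:]):
    r=minimize(lambda p:cost(p,sub),x0,method='Nelder-Mead',options=dict(initial_simplex=[x0,[418,217,1.117],[410,225,1.117],[410,217,1.2]],maxiter=90))
    p=r.x; print(p.round(3),r.fun,'waist',(p[:2]+90*np.array([np.cos(p[2]),np.sin(p[2])])).round(1))
E
python3 fit.py
python3 - <<'E'
from h import *
c=cams.camera('scene')['frame'][110:310,120:310]
cv2.imwrite('pics/lamp_scene.png',cv2.cvtColor(cv2.resize(c,None,fx=3,fy=3,interpolation=2),cv2.COLOR_RGB2BGR))
c=cams.camera('side')['frame'][130:220,200:420]
cv2.imwrite('pics/lamp_side.png',cv2.cvtColor(cv2.resize(c,None,fx=3.5,fy=3.5,interpolation=2),cv2.COLOR_RGB2BGR))
E
```

```text
[412.889 222.348   1.146] -1.8185765496064845 waist [450.  304.3]
[411.508 224.881   1.131] -0.9468986133023333 waist [449.9 306.3]
[413.349 218.714   1.144] -0.9079127594563271 waist [450.6 300.6]
```

View pics/lamp_scene.png

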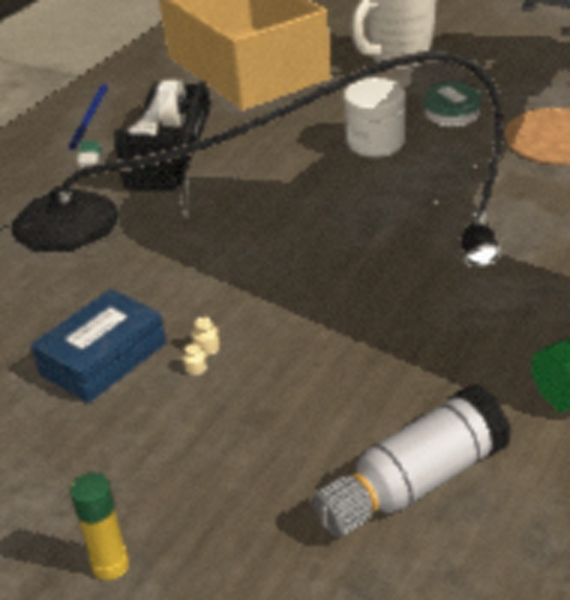

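View pics/lamp_side.png

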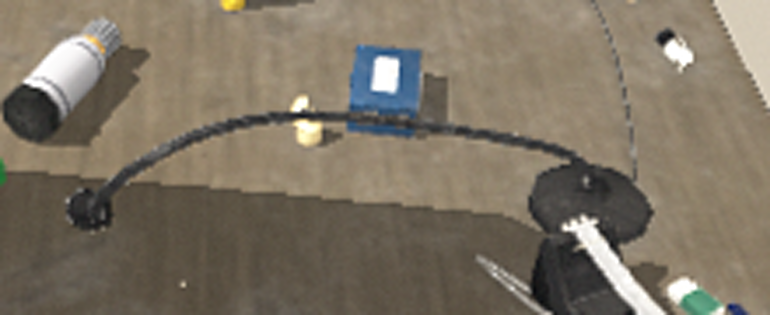

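The metal canister's waist is at about (450,304), with its axis yaw at about 1.14. The lamp head is at about x=484, y=67, so I'll go round it on the near side at x≈360.

```bash
cat > go.py <<'E'
import sys
from h import *
# args: x y z yaw of target (TCP); prints tool-frame shift cm + roll
s=manip.read_state(); t=[float(v) for v in sys.argv[1:5]]
d=np.array(t[:3])-s['eef_pos'];y=s['eef_rot'][2]
dy=(t[3]-y+np.pi)%(2*np.pi)-np.pi if abs(t[3])<9 else 0
print('pos',s['eef_pos'].round(1),'rot',s['eef_rot'].round(3),'j',s['joints'].round(2))
print('tool cm',np.round([(d[0]*np.cos(y)+d[1]*np.sin(y))/10,(d[0]*np.sin(y)-d[1]*np.cos(y))/10,-d[2]/10],2),'roll',round(-dy,3),'dist',np.linalg.norm(d).round())
E
python3 go.py 300 -300 230 99; python3 go.py 370 -80 230 99;python3 go.py 370 130 230 99
```

```text
pos [ 225.2 -501.8  213.5] rot [ 3.142 -0.     0.422] j [-1.22  0.3   1.52  0.    1.32 -0.07]
tool cm [ 15.09 -15.35  -1.65] roll 0 dist 216.0
pos [ 225.2 -501.8  213.5] rot [ 3.142 -0.     0.422] j [-1.22  0.3   1.52  0.    1.32 -0.07]
tool cm [ 30.48 -32.55  -1.65] roll 0 dist 446.0
pos [ 225.2 -501.8  213.5] rot [ 3.142 -0.     0.422] j [-1.22  0.3   1.52  0.    1.32 -0.07]
tool cm [ 39.08 -51.71  -1.65] roll 0 dist 648.0
```

```bash
python3 -m pendant '[[[3,-3,-0.3,0],[6,-6.1,-0.6,0],[9,-9.2,-1,0],[12,-12.2,-1.3,0],[15.1,-15.3,-1.6,0]]]'
python3 -m pendant '[[[3,-3.4,0,0],[6.1,-6.8,0,0],[9.2,-10.2,0,0],[12.2,-13.6,0,0],[15.4,-17.2,0,0]]]'
python3 -m pendant '[[[1.7,-3.8,0,-0.14],[3.4,-7.6,0,-0.28],[5.1,-11.4,0,-0.42],[6.8,-15.2,0,-0.56],[8.6,-19.2,0,-0.7]]]'
python3 go.py 400 220 180 1.14; python3 go.py 450 304 150 1.14
```

```text
clock: 2.25
eef_pos: [300.5, -298.8, 229.7]
eef_rot: [3.141, -0.0, 0.421]
wrist_force: [0.1, 0.1, 0.1]
finger_gap: 94.1
clock: 2.75
eef_pos: [370.5, -78.7, 229.8]
eef_rot: [3.141, -0.001, 0.421]
wrist_force: [1.6, -0.7, -0.4]
finger_gap: 93.6
clock: 3.25
eef_pos: [369.9, 131.7, 229.8]
eef_rot: [3.141, -0.001, 1.127]
wrist_force: [1.4, 0.1, -0.2]
finger_gap: 94.1
pos [369.9 131.7 229.8] rot [ 3.141e+00 -1.000e-03  1.127e+00] j [ 0.25 -0.08  1.9  -0.    1.32  0.69]
tool cm [ 9.27 -1.07  4.98] roll -0.013 dist 106.0
pos [369.9 131.7 229.8] rot [ 3.141e+00 -1.000e-03  1.127e+00] j [ 0.25 -0.08  1.9  -0.    1.32  0.69]
tool cm [19.   -0.16  7.98] roll -0.013 dist 206.0
```

```bash
python3 -m pendant '[[[3.8,-0.3,0.8,-0.01],[7.6,-0.3,2,-0.01],[11.4,-0.3,4,-0.01],[15.2,-0.2,6,-0.01],[19,-0.2,8,-0.01]]]'
python3 - <<'E'
from h import *
c=snap('wrist','w1'); print(c['pose'].round(2).tolist())
for t in ['canister','cap_top']:
    for r in models.regions_of('wrist',t): print(t,r['score'],r['point'])
snap('scene','s1')
E
python3 go.py 450 304 14 1.14
```

```text
clock: 3.75
eef_pos: [451.4, 303.6, 148.6]
eef_rot: [3.141, -0.0, 1.132]
wrist_force: [0.3, -0.7, 0.3]
finger_gap: 94.3
[[0.91, -0.41, -0.12, 487.47], [-0.42, -0.87, -0.26, 379.9], [0.0, 0.28, -0.96, 321.17], [0.0, 0.0, 0.0, 1.0]]
canister 0.79 [254.5, 208.7]
canister 0.77 [242.7, 348.4]
cap_top 0.87 [251.7, 147.1]
cap_top 0.2 [255.4, 210.7]
pos [450.6 302.1 148.8] rot [-3.141e+00  1.000e-03  1.133e+00] j [ 0.52  0.35  1.62 -0.    1.18  0.96]
tool cm [ 0.15 -0.13 13.48] roll -0.007 dist 135.0
```

View pics/w1.png

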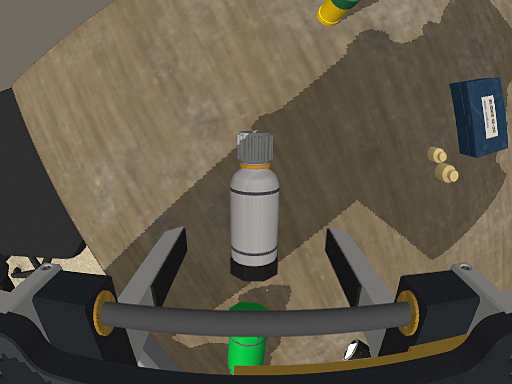

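View pics/s1.png

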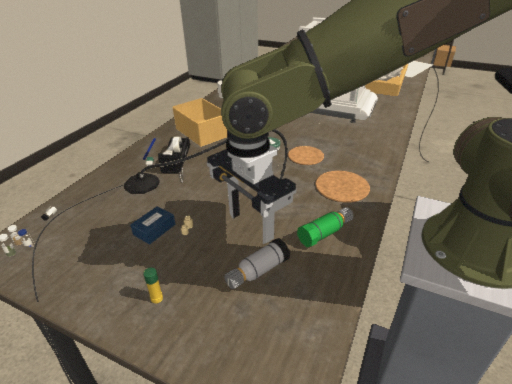

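The wrist view shows the canister centred between the jaws: axis column ≈254, cap end at row ≈131, foot end at row ≈278. I'll check its position along the axis with the fisheye model.

```bash
cat >> h.py <<'E'
def fray(c,uv):
    K=c['K'];v=np.array([uv[0]-K[0,2],uv[1]-K[1,2]])/K[0,0];r=np.hypot(*v)
    d=np.array([*(v/max(r,1e-9)*np.sin(r)),np.cos(r)]);return c['pose'][:3,3],c['pose'][:3,:3]@d
def fonz(c,uv,z):
    o,d=fray(c,uv);return o+d*(z-o[2])/d[2]
E
python3 - <<'E'
from h import *
c=cams.camera('wrist')
f=c['frame'].astype(int)[:,254].sum(1)
print(f[120:300].tolist())
for n,uv,z in [('cap/neck ring (122)',(254,165),42),('band',(254,190),50),('band2',(254,253),50),('foot edge h18',(254,262),51),('foot end top',(254,268),51),('foot end bottom',(254,279),2),('cap end',(254,131),44)]:
    print(n,fonz(c,uv,z).round(1))
E
```

```text
[364, 322, 190, 213, 212, 207, 214, 190, 244, 498, 332, 313, 325, 331, 317, 320, 315, 311, 313, 311, 314, 305, 310, 308, 309, 308, 309, 315, 306, 310, 306, 316, 303, 310, 307, 309, 307, 303, 302, 312, 316, 255, 494, 312, 373, 373, 346, 417, 516, 473, 464, 460, 467, 453, 444, 440, 453, 467, 485, 514, 512, 505, 495, 489, 490, 492, 496, 495, 499, 523, 436, 153, 158, 240, 538, 502, 489, 494, 494, 492, 494, 495, 497, 497, 490, 489, 489, 491, 492, 494, 489, 494, 488, 491, 489, 487, 485, 484, 487, 485, 486, 486, 490, 486, 489, 484, 487, 489, 484, 486, 491, 485, 485, 489, 491, 488, 489, 489, 490, 487, 488, 489, 489, 492, 491, 490, 487, 486, 488, 492, 510, 417, 230, 141, 379, 495, 498, 493, 487, 486, 491, 488, 496, 505, 358, 38, 78, 96, 90, 93, 99, 95, 86, 90, 96, 95, 98, 94, 72, 151, 338, 314, 320, 332, 338, 349, 252, 192, 202, 197, 206, 209, 199, 214, 212, 211, 216, 224, 229, 224]
cap/neck ring (122) [463.4 332.1  42. ]
band [453.9 311.7  50. ]
band2 [425.5 251.3  50. ]
foot edge h18 [421.3 242.2  51. ]
foot end top [418.2 235.6  51. ]
foot end bottom [398.8 195.    2. ]
cap end [477.2 361.6  44. ]
```

The waist is at about (451,305.5), so I shift +0.35 cm along the axis and descend.

```bash
python3 -m pendant '[[[0.3,0,3.5,0],[0.3,0,7,0],[0.3,0,10,0],[0.3,0,12,0],[0.3,0,13.2,0]]]'
python3 -m pendant '[[[0,0,0.1,0],[0,0,0.1,0]]]' - 8
python3 go.py 451 305.5 14 1.14
python3 - <<'E'
from h import *
snap('wrist','w2')
E
```

```text
clock: 4.5
eef_pos: [452.1, 303.9, 17.3]
eef_rot: [3.141, -0.0, 1.131]
wrist_force: [0.4, 0.0, -0.5]
finger_gap: 94.0
clock: 4.7
eef_pos: [452.7, 304.7, 17.7]
eef_rot: [3.141, -0.001, 1.131]
wrist_force: [1.1, 0.8, 0.5]
finger_gap: 94.3
pos [452.7 304.7  17.7] rot [ 3.141e+00 -1.000e-03  1.131e+00] j [ 0.53  0.53  1.7  -0.    0.91  0.96]
tool cm [-0.   -0.19  0.37] roll -0.009 dist 4.0
```

View pics/w2.png

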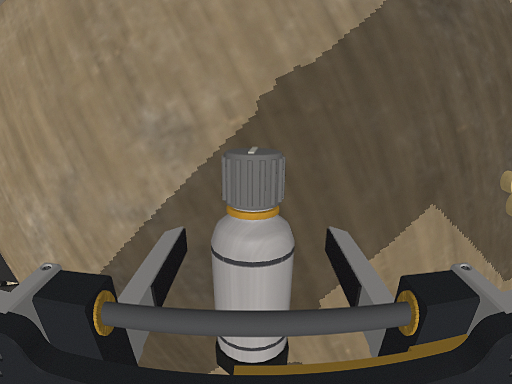

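The canister lies centred between the fingers (axis col ≈253, jaws mid ≈257). I lower 2 mm and close at 8 N.

```bash
python3 -m pendant '[[[0,0,0.2,0],[0,0,0.2,0],[0,0,0.2,0],[0,0,0.2,0],[0,0,0.2,0]]]' -0.4 8
python3 -m pendant '[[[0,0,0,0],[0,0,0,0],[0,0,0,0],[0,0,0,0],[0,0,0,0]]]' -0.4 8
```

```text
clock: 5.25
eef_pos: [452.2, 304.8, 14.5]
eef_rot: [3.142, -0.0, 1.132]
wrist_force: [0.5, -0.0, 0.4]
finger_gap: 57.7
clock: 5.75
eef_pos: [452.2, 304.8, 14.5]
eef_rot: [-3.142, -0.0, 1.132]
wrist_force: [-1.4, 1.9, 0.4]
finger_gap: 50.3
```

Gripped at 50.3 mm. Now I lift gently.

```bash
python3 -m pendant '[[[0,0,-1,0],[0,0,-2,0],[0,0,-3,0],[0,0,-4,0],[0,0,-5,0]]]' 
python3 -m pendant '[[[0,0,-1,0],[0,0,-2,0],[0,0,-3,0],[0,0,-4,0],[0,0,-5,0]]]' 
python3 -m pendant '[[[0,0,-1.5,0],[0,0,-3,0],[0,0,-4,0],[0,0,-5,0],[0,0,-6,0]]]' 
python3 -m pendant '[[[0,0,0,0],[0,0,0,0],[0,0,0,0],[0,0,0,0],[0,0,0,0]]]' 
python3 - <<'E'
from h import *
a=cams.camera('scene')['frame'];b=cams.camera('side')['frame']
i=np.hstack([cv2.resize(a[130:330,180:380],(400,400)),cv2.resize(b[60:220,130:290],(400,400))])
cv2.imwrite('pics/l1.png',i[:,:,::-1])
E
```

```text
clock: 6.25
eef_pos: [452.2, 304.7, 65.5]
eef_rot: [3.141, -0.0, 1.132]
wrist_force: [-0.6, -1.3, -3.5]
finger_gap: 50.4
clock: 6.75
eef_pos: [452.1, 304.7, 115.2]
eef_rot: [-3.142, 0.0, 1.132]
wrist_force: [0.2, 0.4, -4.5]
finger_gap: 49.5
clock: 7.25
eef_pos: [452.0, 304.6, 174.9]
eef_rot: [-3.141, 0.0, 1.132]
wrist_force: [-0.4, -0.4, -4.9]
finger_gap: 49.7
clock: 7.75
eef_pos: [452.1, 304.7, 174.1]
eef_rot: [-3.141, 0.0, 1.132]
wrist_force: [-0.3, -0.2, -4.2]
finger_gap: 49.5
```

View pics/l1.png

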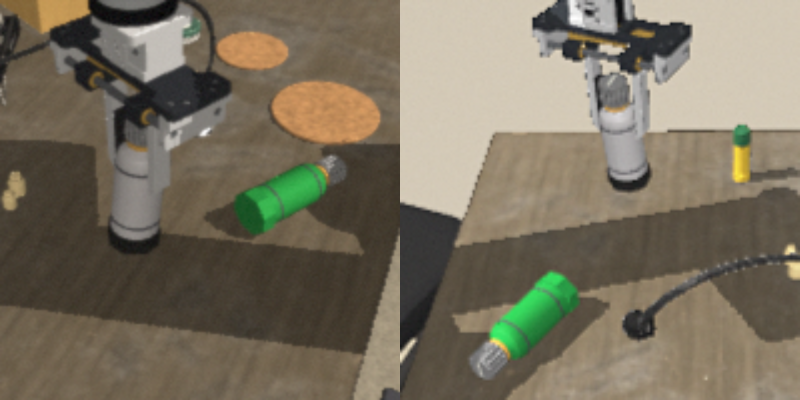

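It hangs foot down. I carry it round the near side of the lamp with a little more grip.

```bash
python3 go.py 365 180 205 99; python3 go.py 365 -80 205 99;  python3 go.py 512 -237 205 99
```

```text
pos [452.1 304.7 174.3] rot [-3.141  0.     1.132] j [0.53 0.32 1.58 0.   1.23 0.96]
tool cm [-14.99  -2.59  -3.07] roll 0 dist 155.0
pos [452.1 304.7 174.3] rot [-3.141  0.     1.132] j [0.53 0.32 1.58 0.   1.23 0.96]
tool cm [-38.53   8.46  -3.07] roll 0 dist 396.0
pos [452.1 304.7 174.3] rot [-3.141  0.     1.132] j [0.53 0.32 1.58 0.   1.23 0.96]
tool cm [-46.49  28.44  -3.07] roll 0 dist 546.0
```

```bash
python3 -m pendant '[[[-1.5,-0.3,-1,0],[-4.5,-0.8,-2,0],[-8,-1.4,-3.1,0],[-11.5,-2,-3.1,0],[-15,-2.6,-3.1,0]]]' - 15
python3 -m pendant '[[[-2.4,1.1,0,0],[-4.8,2.2,0,0],[-7.2,3.3,0,0],[-9.6,4.4,0,0],[-12,5.5,0,0]]]'
python3 -m pendant '[[[-2.4,1.1,0,0],[-4.8,2.2,0,0],[-7.2,3.3,0,0],[-9.6,4.4,0,0],[-11.5,5.5,0,0]]]'
python3 -m pendant '[[[-0.8,2,0,0],[-1.8,4.5,0,0],[-2.9,7.2,0,0],[-4,10,0,0],[-5,12.5,0,0]]]'
python3 -m pendant '[[[-1,2.5,0,0],[-2,5,0,0],[-2.6,6.5,0,0],[-3,7.5,0,0],[-3,7.5,0,0]]]'
python3 -m pendant '[[[0,0,0,0],[0,0,0,0],[0,0,0,0],[0,0,0,0],[0,0,0,0]]]' - 8
python3 - <<'E'
from h import *
a=cams.camera('scene')['frame'];b=cams.camera('side')['frame']
i=np.hstack([cv2.resize(a[30:230,220:420],(400,400)),cv2.resize(b[140:360,130:350],(400,400))])
cv2.imwrite('pics/l2.png',i[:,:,::-1])
E
python3 go.py 512 -237 205 99
```

```text
clock: 8.35
eef_pos: [364.0, 179.0, 205.6]
eef_rot: [3.141, -0.0, 1.132]
wrist_force: [0.2, -0.3, -4.8]
finger_gap: 49.8
clock: 8.85
eef_pos: [363.5, 47.0, 205.7]
eef_rot: [3.141, -0.0, 1.132]
wrist_force: [1.2, 0.6, -5.6]
finger_gap: 49.8
clock: 9.35
eef_pos: [364.3, -80.7, 205.7]
eef_rot: [3.141, 0.0, 1.131]
wrist_force: [0.1, 0.7, -5.4]
finger_gap: 49.6
clock: 9.85
eef_pos: [457.3, -179.0, 205.4]
eef_rot: [3.141, -0.0, 1.132]
wrist_force: [0.4, 0.2, -4.1]
finger_gap: 49.6
clock: 10.35
eef_pos: [511.9, -237.4, 205.1]
eef_rot: [-3.141, -0.0, 1.131]
wrist_force: [0.1, -1.2, -4.5]
finger_gap: 50.0
clock: 10.85
eef_pos: [511.6, -236.7, 205.6]
eef_rot: [3.141, 0.0, 1.132]
wrist_force: [-0.6, 0.7, -5.4]
finger_gap: 49.8
pos [ 511.6 -236.8  205.5] rot [ 3.142 -0.     1.132] j [-0.5   0.34  1.49  0.    1.31 -0.06]
tool cm [0.   0.05 0.05] roll 0 dist 1.0
```

View pics/l2.png

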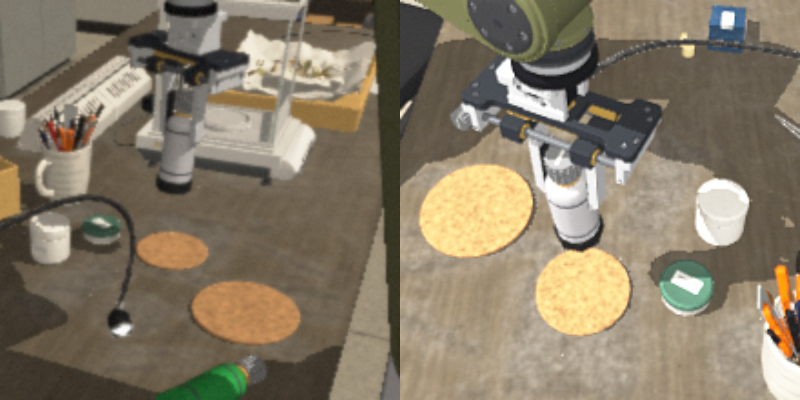

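The canister hangs upright above the smaller (120 mm) mat. I lower it onto the mat.

```bash
python3 -m pendant '[[[0,0,2.5,0],[0,0,5.5,0],[0,0,8.5,0],[0,0,10.5,0],[0,0,11.5,0]]]' - 8
python3 -m pendant '[[[0,0,0.1,0],[0,0,0.2,0],[0,0,0.2,0],[0,0,0.2,0],[0,0,0.2,0]]]'
python3 - <<'E'
from h import *
a=cams.camera('scene')['frame'];b=cams.camera('side')['frame']
i=np.hstack([cv2.resize(a[80:180,256:356],(400,400)),cv2.resize(b[240:340,180:280],(400,400))])
cv2.imwrite('pics/l3.png',i[:,:,::-1])
E
python3 -m pendant '[[[0,0,0.1,0],[0,0,0.2,0],[0,0,0.2,0],[0,0,0.2,0],[0,0,0.2,0]]]'
```

```text
clock: 11.45
eef_pos: [511.5, -236.6, 89.5]
eef_rot: [-3.141, -0.0, 1.132]
wrist_force: [-0.6, 4.2, 13.5]
finger_gap: 49.5
clock: 11.95
eef_pos: [511.8, -237.0, 88.9]
eef_rot: [3.141, 0.0, 1.132]
wrist_force: [0.2, 0.8, -2.9]
finger_gap: 49.8
clock: 12.55
eef_pos: [512.4, -236.9, 88.0]
eef_rot: [3.139, -0.0, 1.132]
wrist_force: [-0.7, 3.8, 10.3]
finger_gap: 50.1
```

View pics/l3.png

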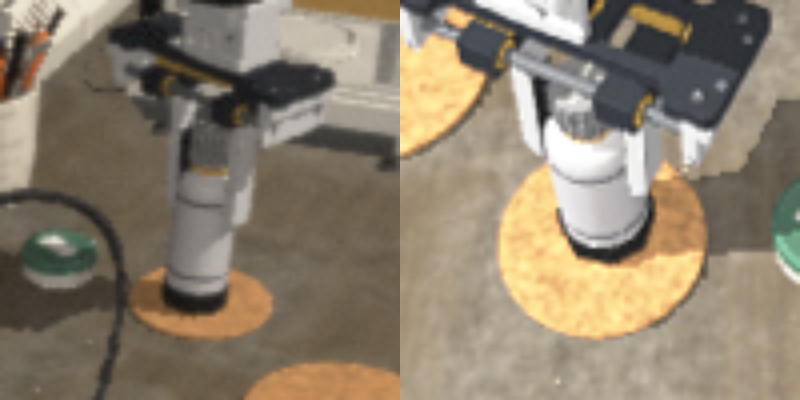

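```bash
cat > ov.py <<'E'
import sys
from h import *
fx,fy=float(sys.argv[1]),float(sys.argv[2]); out=sys.argv[3]
I=[]
for n,b in [('scene',(256,90,356,190)),('side',(180,220,280,320))]:
    c=cams.camera(n);im=cv2.resize(c['frame'][b[1]:b[3],b[0]:b[2]],(400,400),interpolation=2).copy()
    a=np.linspace(0,2*np.pi,60)
    def poly(x,y,z,r,col):
        p=np.array([(proj(c,[x+r*np.cos(t),y+r*np.sin(t),z])-b[:2]+.5)*4-.5 for t in a]).round().astype(np.int32);cv2.polylines(im,[p],True,col,1)
    poly(512,-237,5,60,(0,0,255));poly(fx,fy,5,27,(255,0,0));poly(fx,fy,23,27,(255,0,0));poly(fx,fy,105,25,(255,0,0));poly(fx,fy,157.5,18,(255,255,0))
    I.append(im)
cv2.imwrite(f'pics/{out}.png',np.hstack(I)[:,:,::-1])
E
python3 ov.py 512 -237 o1; python3 go.py 512 -237 85 99
```

```text
pos [ 512.3 -236.9   87.9] rot [ 3.139 -0.     1.132] j [-0.5   0.46  1.61  0.    1.07 -0.06]
tool cm [-0.03 -0.02  0.29] roll 0 dist 3.0
```

View pics/o1.png

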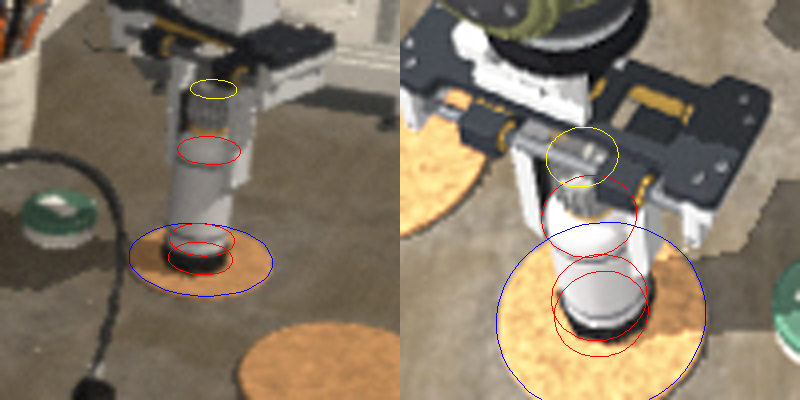

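The foot sits about 9 mm along tool +x from below the waist, so the canister leans roughly 0.1 rad about the jaw axis. While still lightly held, I move the grip +x to right it.

```bash
python3 -m pendant '[[[0.2,0,0,0],[0.4,0,0,0],[0.6,0,0.05,0],[0.8,0,0.1,0],[0.8,0,0.1,0]]]' - 5
python3 ov.py 515 -229 o2; python3 go.py 512 -237 85 99
```

```text
clock: 13.15
eef_pos: [515.1, -229.9, 85.9]
eef_rot: [3.141, 0.001, 1.132]
wrist_force: [-2.9, -1.1, 6.3]
finger_gap: 50.4
pos [ 515.  -230.    85.8] rot [3.141e+00 1.000e-03 1.132e+00] j [-0.48  0.47  1.61 -0.    1.07 -0.05]
tool cm [-0.76  0.02  0.08] roll 0 dist 8.0
```

View pics/o2.png

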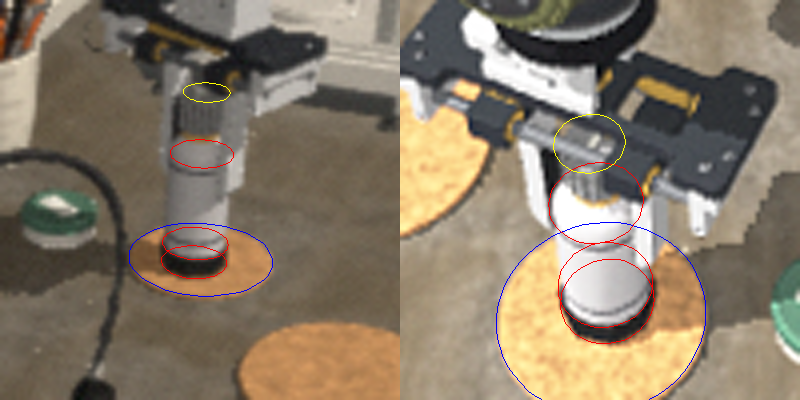

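The canister now matches an upright one at (515,-229), 8 mm from the mat centre. I let it settle and release.

```bash
python3 -m pendant '[[[0,0,0,0],[0,0,-0.1,0],[0,0,-0.1,0]]]' - 3
python3 -m pendant '[[[0,0,0,0],[0,0,0,0],[0,0,0,0],[0,0,0,0],[0,0,0,0]]]' 0.8
python3 ov.py 515 -229 o3; python3 - <<'E'
from h import *
snap('wrist','w3')
E
```

```text
clock: 13.55
eef_pos: [514.8, -229.5, 86.0]
eef_rot: [-3.141, -0.0, 1.132]
wrist_force: [-0.1, -0.9, -1.8]
finger_gap: 49.7
clock: 14.05
eef_pos: [515.1, -229.7, 86.5]
eef_rot: [3.141, 0.0, 1.132]
wrist_force: [0.5, 0.0, 0.0]
finger_gap: 83.7
```

View pics/o3.png

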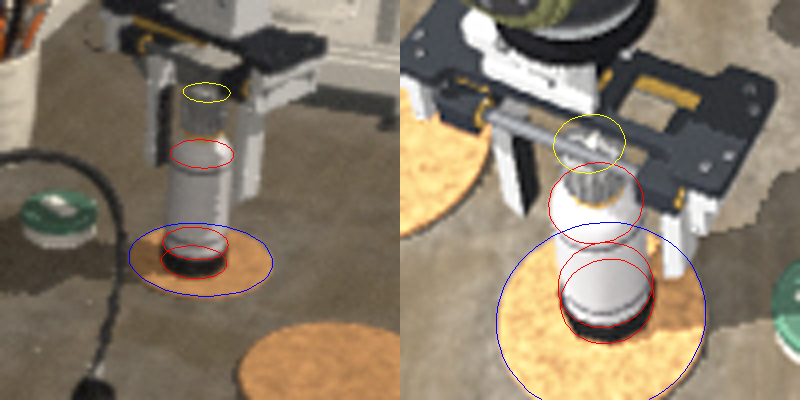

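View pics/w3.png

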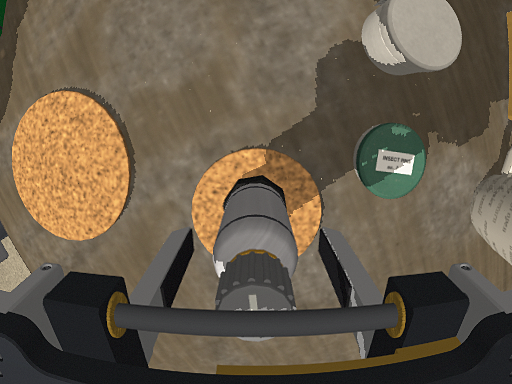

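It stands alone on the mat (wrist view: foot at (258,185) on the mat, cap with white line at (252,300)). I rise clear, pre-turn anticlockwise by 0.9 rad, and localise the cap.

```bash
python3 -m pendant '[[[0,0,-2,0],[0,0,-4,0],[0,0,-6,0],[0,0,-8,0],[0,0,-9,0]]]' 
python3 -m pendant '[[[0,0,-1,-0.14],[0,0,-2,-0.28],[0,0,-3,-0.42],[0,0,-4,-0.56],[0,0,-5,-0.7]]]' 1
python3 -m pendant '[[[0,0,0,-0.1],[0,0,0,-0.2],[0,0,0,-0.2]]]' 
python3 go.py 515 -229 137 99
python3 - <<'E'
from h import *
c=snap('wrist','w4')
for t in ['cap_top','canister']:
    for r in models.regions_of('wrist',t): print(t,r['score'],r['point'],fonz(c,r['point'],157.5).round(1))
E
python3 ov.py 515 -229 o4
```

```text
clock: 14.7
eef_pos: [515.4, -229.9, 178.1]
eef_rot: [3.14, 0.0, 1.132]
wrist_force: [-0.9, 0.6, -0.8]
finger_gap: 84.3
clock: 15.2
eef_pos: [514.9, -229.6, 226.3]
eef_rot: [-3.141, -0.0, 1.838]
wrist_force: [-0.5, -0.0, -0.2]
finger_gap: 94.0
clock: 15.5
eef_pos: [514.9, -229.6, 226.0]
eef_rot: [-3.141, -0.0, 2.033]
wrist_force: [-0.5, 1.5, -0.4]
finger_gap: 94.2
pos [ 514.9 -229.6  226. ] rot [-3.141 -0.     2.033] j [-0.48  0.32  1.46 -0.    1.36 -0.95]
tool cm [0.05 0.03 8.9 ] roll 0 dist 89.0
cap_top 0.63 [251.1, 205.0] [ 510.5 -226.8  157.5]
canister 0.73 [256.0, 188.2] [ 507.6 -211.7  157.5]
```

View pics/w4.png

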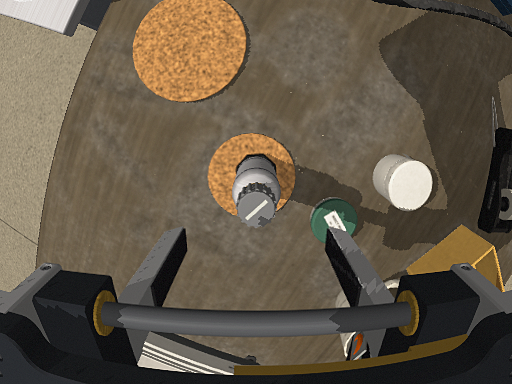

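View pics/o4.png

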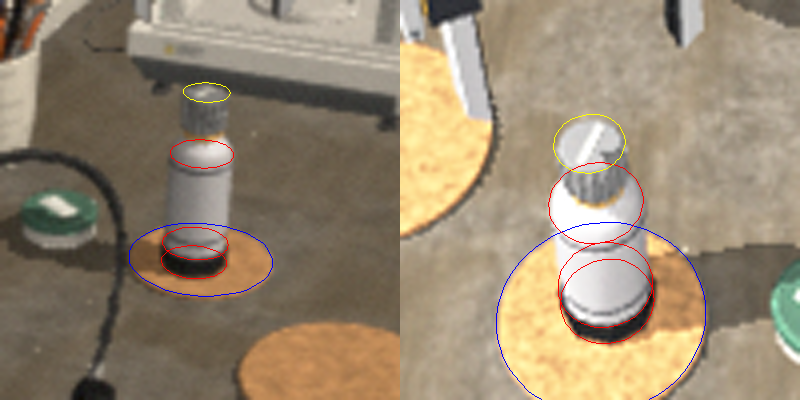

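The wrist view shows the cap top centred at about (256,209), with the white line running up-right.

```bash
python3 - <<'E'
from h import *
c=cams.camera('wrist')
print(fonz(c,(256,209),157.5).round(1))
for n in ['scene','side']:
    c=cams.camera(n); uv=proj(c,[515,-229,157.5]); print(n,uv,)
    i=c['frame'][int(uv[1])-15:int(uv[1])+25,int(uv[0])-20:int(uv[0])+20]
    cv2.imwrite(f'pics/cc_{n}.png',cv2.resize(i,(400,400))[:,:,::-1])
    # observed disc centre from overlay picture
print('scene',onz(cams.camera('scene'),(256+205/4,90+92/4),157.5).round(1),'side',onz(cams.camera('side'),(180+191/4,220+144/4),157.5).round(1))
E
```

```text
[ 516.  -228.3  157.5]
scene [307.15834975 112.60019888]
side [226.85021069 255.3104606 ]
scene [ 513.8 -226.3  157.5] side [ 516.9 -230.7  157.5]
```

```bash
python3 go.py 513 -229.5 137 99
```

```text
pos [ 515.  -229.6  226.4] rot [-3.142 -0.     2.031] j [-0.48  0.32  1.46  0.    1.36 -0.94]
tool cm [ 0.1  -0.17  8.94] roll 0 dist 89.0
```

```bash
python3 -m pendant '[[[0,0,2.5,0],[0,0,5,0],[0,0,7,0],[0,0,8,0],[0,0,8.7,0]]]' 
python3 -m pendant '[[[0,0,0,0],[0,0,0,0],[0,0,0,0],[0,0,0,0],[0,0,0,0]]]' -0.6 12
python3 -m pendant '[[[0,0,0,0],[0,0,0,0],[0,0,0,0],[0,0,0,0],[0,0,0,0]]]' -0.6 12
python3 ov.py 515 -229 o5
```

```text
clock: 16.5
eef_pos: [515.0, -229.7, 139.0]
eef_rot: [-3.141, -0.0, 2.032]
wrist_force: [-0.2, 0.3, 0.0]
finger_gap: 93.8
clock: 17.0
eef_pos: [515.1, -229.7, 139.8]
eef_rot: [3.141, 0.0, 2.032]
wrist_force: [0.2, 0.2, 0.6]
finger_gap: 57.2
clock: 17.5
eef_pos: [515.1, -229.6, 139.4]
eef_rot: [3.141, -0.0, 2.032]
wrist_force: [0.3, -0.0, 0.4]
finger_gap: 32.4
```

View pics/o5.png

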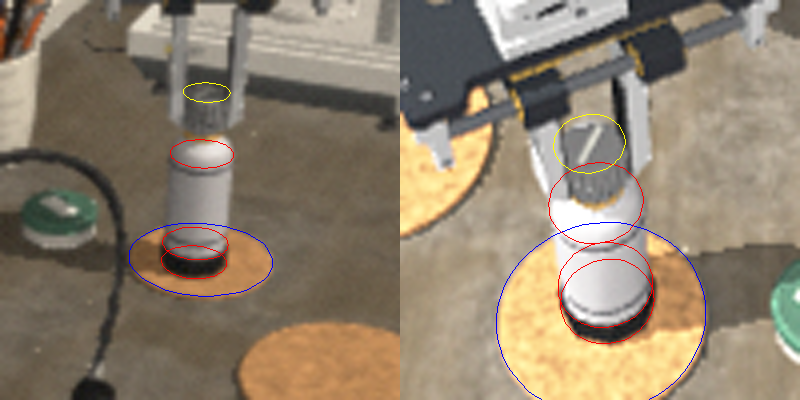

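The cap is gripped with the canister still upright. Now I turn it clockwise (positive roll).

```bash
python3 -m pendant '[[[0,0,0,0.1],[0,0,0,0.2],[0,0,0,0.3],[0,0,0,0.4],[0,0,0,0.5]]]' 
python3 -m pendant '[[[0,0,0,0.1],[0,0,0,0.2],[0,0,0,0.3],[0,0,0,0.4],[0,0,0,0.5]]]' 
python3 -m pendant '[[[0,0,0,0.1],[0,0,0,0.2],[0,0,0,0.3],[0,0,0,0.4],[0,0,0,0.5]]]' 
python3 -m pendant '[[[0,0,0,0.1],[0,0,0,0.2],[0,0,0,0.3],[0,0,0,0.3],[0,0,0,0.3]]]' 
python3 ov.py 515 -229 o6
```

```text
clock: 18.1
eef_pos: [514.9, -229.7, 139.5]
eef_rot: [-3.141, 0.0, 1.528]
wrist_force: [-1.3, 0.3, 0.1]
finger_gap: 33.0
clock: 18.6
eef_pos: [514.8, -229.6, 139.5]
eef_rot: [-3.141, 0.0, 1.028]
wrist_force: [-1.0, 0.2, 1.5]
finger_gap: 32.5
clock: 19.1
eef_pos: [514.8, -229.5, 139.5]
eef_rot: [-3.141, 0.0, 0.528]
wrist_force: [-1.3, 0.9, 1.3]
finger_gap: 32.8
clock: 19.6
eef_pos: [514.9, -229.6, 139.5]
eef_rot: [-3.141, 0.0, 0.235]
wrist_force: [-1.1, 1.4, 2.8]
finger_gap: 32.9
```

View pics/o6.png

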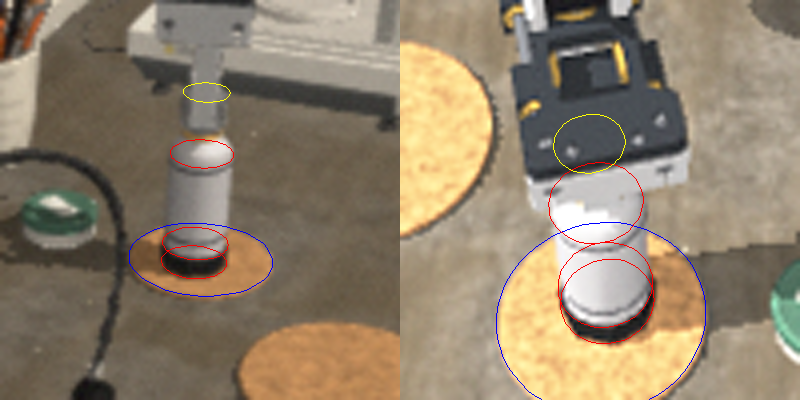

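Turned 1.8 rad at the gripper. I release, rise, and check the white line and the foot's facets for canister spin.

```bash
python3 -m pendant '[[[0,0,0,0],[0,0,0,0],[0,0,0,0],[0,0,0,0],[0,0,0,0]]]' 1
python3 -m pendant '[[[0,0,0,0],[0,0,-2,0],[0,0,-5,0],[0,0,-8,0],[0,0,-8.7,0]]]'
python3 -m pendant '[[[0,0,0,-0.15],[0,0,0,-0.3],[0,0,0,-0.45],[0,0,0,-0.6],[0,0,0,-0.75]]]'
python3 -m pendant '[[[0,0,0,-0.15],[0,0,0,-0.3],[0,0,0,-0.45],[0,0,0,-0.6],[0,0,0,-0.75]]]'
python3 -m pendant '[[[0,0,0,-0.15],[0,0,0,-0.3],[0,0,0,-0.3],[0,0,0,-0.3]]]'
python3 ov.py 515 -229 o7
python3 - <<'E'
from h import *
w=cv2.imread('pics/w4.png')
c=snap('wrist','w5')
f=lambda a:cv2.resize(a[120:240,190:320],(400,370),interpolation=2)
cv2.imwrite('pics/cmp.png',np.hstack([f(w),f(c['frame'][:,:,::-1])]))
E
```

```text
clock: 20.2
eef_pos: [515.0, -229.7, 139.4]
eef_rot: [3.142, -0.0, 0.232]
wrist_force: [-0.7, 0.6, 0.1]
finger_gap: 69.4
clock: 20.7
eef_pos: [515.8, -230.1, 229.8]
eef_rot: [3.138, -0.004, 0.232]
wrist_force: [-0.2, 0.3, 0.1]
finger_gap: 93.8
clock: 21.2
eef_pos: [514.8, -229.5, 225.4]
eef_rot: [-3.14, 0.0, 0.988]
wrist_force: [-0.1, -0.1, -0.7]
finger_gap: 94.3
clock: 21.7
eef_pos: [514.8, -229.5, 225.4]
eef_rot: [-3.141, -0.001, 1.738]
wrist_force: [-0.3, 0.3, -0.7]
finger_gap: 93.8
clock: 22.1
eef_pos: [514.9, -229.6, 225.9]
eef_rot: [-3.141, -0.001, 2.027]
wrist_force: [-1.0, -0.4, 0.6]
finger_gap: 93.9
```

View pics/o7.png

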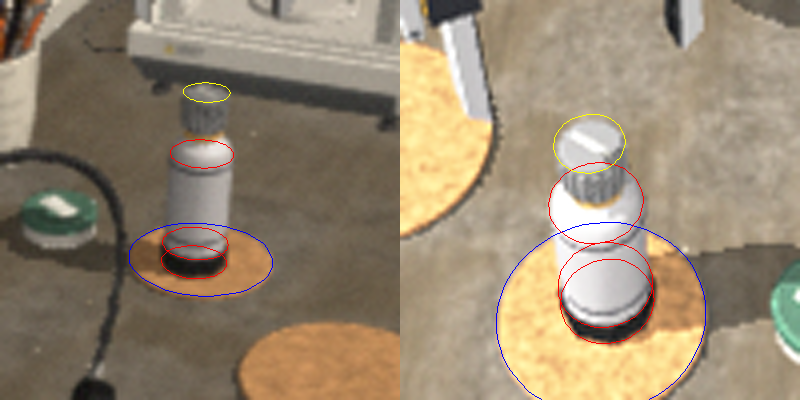

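View pics/cmp.png

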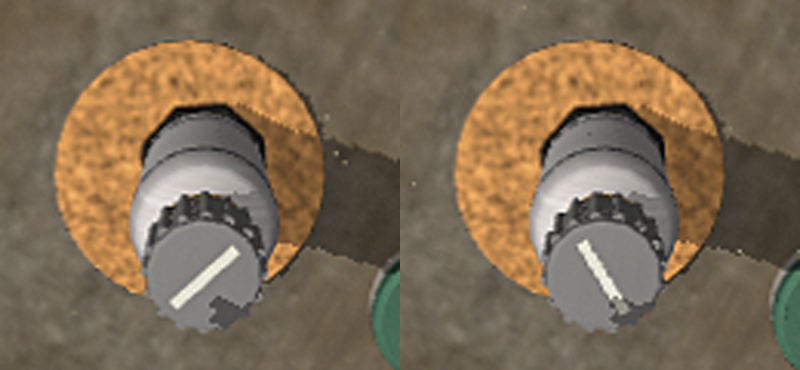

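Before and after at the same gripper pose, the white line turned about 100° clockwise. The foot's facets kept the same orientation, and the canister stands upright at (515,-229). The gripper is clear, so I hand in.

```bash
python3 - <<'E'
from h import *
print(manip.sign_off()); print(manip.read_state()['clock'])
E
```

```text
the job is handed in; nothing more can be done
None
the job is handed in; nothing more can be done
```

The metal canister is standing on the 120 mm cork mat with its cap loosened well past a quarter turn. I handed the job in at about 22 s on the robot's clock; no verdict was reported.

**Placing:** I gripped the canister at the waist with 8 N and it hung foot down when lifted. I carried it round the near side of the lamp and set it on the mat. It came down leaning about 0.1 rad, so I righted it while still holding it, then let go.

**Cap:** I turned the cap 1.8 rad clockwise with the gripper, then released it and rose clear.

**Last checks:**
- **Position:** the canister looks upright at about (515, -229) mm, roughly 8 mm from the mat's centre.
- **Cap turn:** the white line moved about 100° (1.75 rad) clockwise.
- **Canister spin:** the foot's facets look unchanged, so the canister did not visibly turn with the cap. The foot is eight-sided, so a spin of exactly 45° would look the same, though that is unlikely.
- **Gripper:** the fingertips were about 60 mm above the cap at hand-in.
- **Bystanders:** I did not measure the jar, glue stick, slide box or pin tin again at the end. No contact showed in the force readings.

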